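# Set the salsa dish on the warmer, turn up its guarded dial and dip the spoon

### The job

Get the salsa place ready: stand the clay dish upright in the middle of the warmer's round plate and let go of it, and then turn the warmer's sunken dial until its pointer is at the longest of the three marks. After that, take the wooden spoon, dip its bowl end well below the rim of the dish on the plate, and lay the spoon back across both bars of its rest. Leave the mug and the canister where they stand, and do not tip the dish over.

Things in the scene. Friction and masses are not known exactly. Their poses are not given: they have to be found in the camera images.
- warmer_plate (a point): Centre of the top of the warmer's round dark steel plate (130 mm across, 40 mm above the table). The warmer is fixed: a low white base 160 x 340 x 28 mm, the plate at its left end as the robot sees it, the dial pod at the right. Axes: z up; y from the plate to the dial; x towards the robot's side. The dial's recess is centred 200 mm from the plate along y.
- dial_grip (a point): Grip point of the dial: on its turning axis, 12 mm below the bar's top, 18 mm above the disc under the bar. z: turning axis, out of the recess, leaning 30 degrees from vertical away from the robot (warmer's -x). x: along the bar to its pointed end with a steel line (turns with the dial); y: across the bar. The bar is 60 mm long, 16 mm wide, 30 mm tall; the disc is 64 mm across.
- dial_lip (a point): Centre of the mouth of the round aluminium collar around the dial, 18 mm out from the grip point along the axis, fixed on the warmer. z: out of the recess; x: up the slope, towards the robot's side. The collar is 88 mm inside and 106 mm outside diameter, 42 mm deep; the bar's top is 6 mm below the lip. The collar's highest edge is about 130 mm above the table.
- dial (a joint): Dial angle in rad, growing clockwise as seen when looking into the recess. 0: the pointer points straight up the slope (to the robot's side). Three dark marks lie on the lip: the shortest at -0.7, the middle one at 0, the longest at +0.7. Stops at -0.9 and 1.1. Starts between the shortest and the middle mark. Stiff: takes about 0.06 N m and stays where it is left.
- dish_center (a point): Centre (half-way up) of the small round open clay dish: straight sides, 68 mm outside diameter, 50 mm high, wall 4 mm (60 mm inside), bottom 6 mm thick, about 0.2 kg, loose. Its rim is 25 mm above this point. z is its axis, upward.
- spoon_center (a point): Middle of the wooden spoon (half-way along and half-way up its thickness), a good point to grip. The spoon is 178 mm long, flat, 10 mm thick, about 45 g, loose; handle 13 mm wide, bowl end 30 mm wide over its last 50 mm. x runs along it to the bowl end, z up. It starts lying across the two bars of its rest, bowl end pointing away from the robot.
- spoon_tip (a point): Far end of the spoon's bowl, on its mid-line, 88 mm from spoon_center along the spoon's x.
- rest_top (a point): Spoon rest, fixed: point midway between its two bars at the height of their tops, 30 mm above the table. Dark wooden slab 130 x 90 x 6 mm with two parallel bars 12 mm wide and 90 mm long, centred 50 mm either side of this point along its x. A spoon lying on it has its centre 5 mm above this point.
- mug: White enamelled mug, 84 mm across, 85 mm high, origin at the centre of its underside; a bystander.
- canister: Stainless canister with twist cap, 94 mm across, 138 mm high, origin at the centre of its underside; a bystander.
Mind the look-alikes: they are no part of the job. Leave any green look-alike of the part that bears spoon_center alone.

How it is judged:
On the way, in this order (a step that is already met when the one before it is completed fails the run):
1. the dish stands on the warmer's plate, let go (horizontal distance between dish_center and warmer_plate below 0.03 m and z of dish_center in the frame of warmer_plate between 0.02 and 0.031 m and angle between dish_center's own z axis and vertical below 0.1 rad and contact force between the fingers and dish below 0.1 N), for 0.2 s.
2. the dial points to the longest mark (value of joint dial between 0.55 and 0.85 rad), for 0.2 s.
3. the spoon's tip is at least 10 mm below the rim, inside the dish on the plate (horizontal distance between spoon_tip and dish_center below 0.03 m and z of spoon_tip in the frame of dish_center between -0.022 and 0.015 m and horizontal distance between dish_center and warmer_plate below 0.03 m), for 0.1 s.
4. the spoon lies across both bars of its rest (horizontal distance between spoon_center and rest_top below 0.03 m and z of spoon_center in the frame of rest_top below 0.012 m and angle between spoon_center's own z axis and vertical below 0.12 rad), for 0.2 s.
At the end, for the whole second after the job is handed in: The dish stands upright on the warmer's plate, its centre within 30 mm of the plate's centre; the dial reads 0.55 to 0.85 rad (pointer at the longest mark); the spoon lies level across both bars of its rest, its middle within 30 mm of the rest's middle (all of step 2 and all of step 4 and horizontal distance between dish_center and warmer_plate below 0.03 m and z of dish_center in the frame of warmer_plate between 0.02 and 0.031 m and angle between dish_center's own z axis and vertical below 0.1 rad and z of spoon_center in the frame of rest_top above 0 m); the robot touches nothing.
It fails at once if the mug or canister is moved more than 30 mm (distance of any of mug, canister from where it was at the start of the episode above 0.03 m).
It fails at once if the dish is tipped over (angle between dish_center's own z axis and vertical above 0.8 rad).
It also fails if it takes over 72 s, if anything falls off the work surface, if the arm or the gripper's body presses on something with over 40 N, if the wrist force passes 120 N, or if a joint passes its speed limit or range.

### The arm

A 6-joint arm with a two-finger parallel gripper is mounted at the origin on the work surface. World frame = base frame: x ahead of the robot, y to its left, z up, the work surface at z = 0. Lengths are in m, angles in rad, forces in N, time in s.
With the tool pointing down it reaches from about 0.3 to 0.875 m from the base axis. Payload 6.4 kg.
Tool frame: the origin (TCP) lies at the very end of the fingers, on their centre line; the grasp point (between the pads) lies 19 mm behind it; x points along the fingers, y is the direction in which the jaws open and shut, and the axes are right-handed (so a half turn about x gives the same grasp; the last joint's range is limited). The gripper opens to 85 mm and grips with 20 to 120 N. Pads are 22 mm wide; open, the fingers measure 114 mm over their backs; the gripper's body (76 mm by 85 mm) begins 54 mm behind the grasp point. The pads swing forward as they close: fully open they stand 13 mm farther back than shut.
Start: joints at [-1.372, 0.181, 1.607, -0, 1.354, -0.206], TCP at [0.226, -0.529, 0.231] pointing down, gripper open.
Joint ranges: [-2.99, 2.99], [-0.89, 2.07], [0.3, 2.58], [-1.14, 4.28], [0, 2.63], [-3.12, 3.12]. Speed limits (rad/s): [2.57, 2.57, 3.01, 3.14, 3.14, 3.14].

### API

Orientations are given as a unit quaternion [w, x, y, z].
In Python, from bench import status, optics, hand_in gives the robot as it stands. The module is installed in compiled form; this text tells all that it offers.
- The arm moves only by the shell command python3 -m jog 'ROWS'. ROWS is JSON, one flat list of numbers, 5 for each row, row after row: the shift along the tool's x, y, z in mm, then the turn about the tool's x in degrees, then the opening in per cent of the stroke, from 0 (shut) to 100 (fully open). In form: [tx, ty, tz, yaw, gripper, tx, ty, tz, yaw, gripper, ...]. A call has exactly 5 rows; each row is the pose to reach, as a shift and turn from the pose commanded when the call began, along the tool's axes at that moment; what a row does not reach only later rows make up. A row lasts 1/10 s, in which the tool goes at most 50 mm and 8.59 degrees, less where a joint would pass 70% of its speed; a pose out of reach is approached as far as the arm can. A call with a gripper value outside its range is refused whole. The fingers move at their own pace and stop on an object; the grip force is fixed at half the most. Time passes only in rows, so rows that repeat a pose let the fingers close, or fill a call up. It gives the time, the measured TCP pose, the force and the opening at its end, in the units of the state.
- status.get_obs(): the state, without advancing time (a new reading comes with each control period).
- optics.camera(name): name is "scene" or "top" or "wrist"; returns the picture (384x512x3 uint8, red, green, blue); there is no depth.
- optics.get_calibration(name): a dict with "vertical_fov" (degrees; the focal length in pixels is half the picture's height over the tangent of half this angle, whatever the lens; pixels are square), "cx", "cy" (the principal point, pixels), "extrinsics" (4x4, takes a point from camera to world coordinates). Camera axes: x right, y up, looking along -z (the intrinsics and any distortion apply to the point x, -y, -z); pixel columns grow to the right and rows downward; lengths in m; the calibration is good to about 2 mm. A picture is of the moment at which its call begins: read the wrist's pose just before it. get_calibration takes no time and is no camera call; for the wrist camera it gives the pose at the moment of the call.
- hand_in(): hands the job in, once; it reports no verdict.
The state is a dict: "time_s": time; "q": joint angles; "dq": joint speeds; "joint_efforts": joint torques, N m; "eef_pos": TCP position; "eef_rot": TCP orientation; "wrist_force": force on the tool from outside, world axes, zero at the start; "torque": the same for the moment, N m; "opening": opening from 0.0 (shut) to 1.0 (fully open).
Only numpy, scipy, OpenCV 4.12 (cv2) and the standard library are available. Lean on these libraries where they do the work, as an engineer would, in place of code of your own. Each camera call takes 0.05 s, during which the arm holds its last target. There are 200 camera calls.

## Working session

There is one attempt and no reset: what is moved stays moved. The work goes in short steps, Python scripts to look and compute and a shell command to move; the robot and the scene stay as the last step left them, time stands still between calls to the robot, and variables do not carry over. Pictures are saved under pics/ and viewed, on a budget of 10 in all, crops included, one or two more only if the job needs it, and the job is handed in when it is done.

```bash
mkdir -p pics
python3 - <<'E'
from bench import status, optics
import cv2, numpy as np
o=status.get_obs(); print({k:np.round(v,3).tolist() for k,v in o.items()})
for n in ("scene","top","wrist"):
    c=optics.get_calibration(n); print(n,c["vertical_fov"],c["cx"],c["cy"],np.round(c["extrinsics"],4).tolist(), [k for k in c])
    im=optics.camera(n); cv2.imwrite(f"pics/{n}0.png",im[:,:,::-1])
E
```

```text
{'time_s': 0.0, 'q': [-1.372, 0.182, 1.608, -0.0, 1.354, -0.206], 'dq': [-0.001, -0.002, 0.0, -0.0, -0.0, -0.0], 'joint_efforts': [0.0, -44.487, -35.134, -0.0, 0.009, 0.0], 'eef_pos': [0.226, -0.528, 0.23], 'eef_rot': [-0.142, -0.693, -0.143, 0.693], 'wrist_force': [0.417, -0.236, -1.298], 'torque': [0.017, 0.075, -0.055], 'opening': 0.998}
scene 44.51847869978545 262.1814222905784 186.046776319881 [[-0.6954, -0.5897, 0.4107, 1.1019], [0.7187, -0.5724, 0.3949, 0.5189], [0.0022, 0.5697, 0.8218, 1.3116], [0.0, 0.0, 0.0, 1.0]] ['vertical_fov', 'cx', 'cy', 'extrinsics']
top 43.921026712715 248.1910314348154 194.92571669232882 [[0.0026, 0.9969, -0.079, 0.3777], [-1.0, 0.0033, 0.0086, -0.0685], [0.0088, 0.079, 0.9968, 1.5827], [0.0, 0.0, 0.0, 1.0]] ['vertical_fov', 'cx', 'cy', 'extrinsics']
wrist 59.836967592872156 255.59181616593781 187.52983745624184 [[0.3929, 0.8836, 0.2547, 0.2909], [-0.9196, 0.3778, 0.1082, -0.4997], [-0.0006, -0.2767, 0.961, 0.3726], [0.0, 0.0, 0.0, 1.0]] ['vertical_fov', 'cx', 'cy', 'extrinsics']
```

Run:
```python
import cv2
for n in("top","scene"):
    cv2.imwrite(f"pics/{n}0b.png",cv2.resize(cv2.imread(f"pics/{n}0.png"),(800,600),interpolation=cv2.INTER_CUBIC))
```

```text
(no output)
```

View pics/top0b.png

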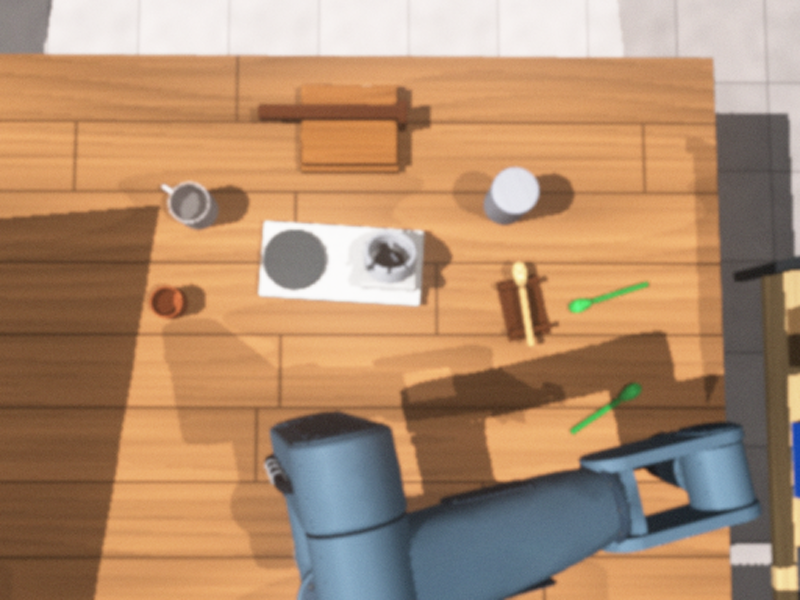

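View pics/scene0b.png

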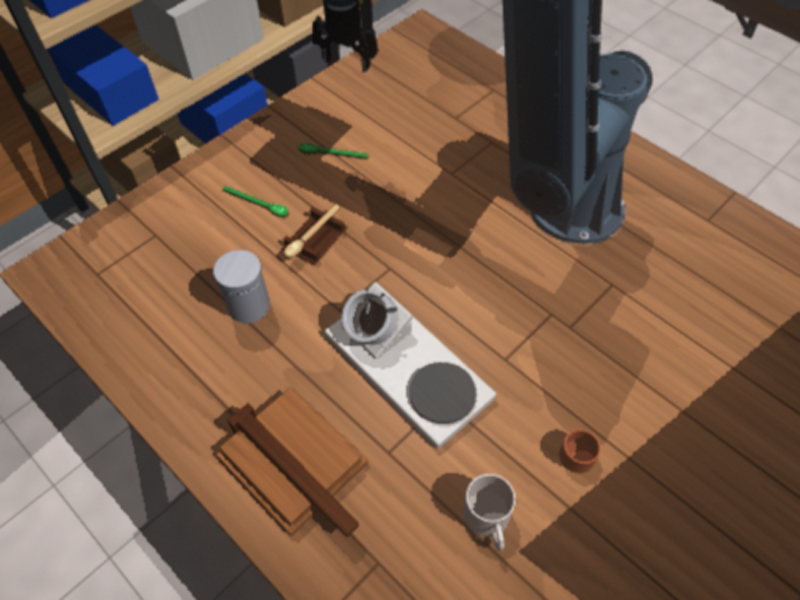

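The top view (800x600 scale) shows the dish at (169,302), plate (295,260), dial collar (388,256), wooden spoon from bowl (520,272) to handle (532,343) on its dark rest (523,307), mug (190,204) and canister (513,195).

Spoon candidates are the green one at (610,297), the green one at (607,408) and the pale wooden one at (526,308). Only the wooden one lies on the rest and isn't green. The scene view agrees. I'll measure now.

```bash
cat > h.py <<'E'
import numpy as np, cv2
from bench import status, optics
from scipy.spatial.transform import Rotation as R
def K(c): return 192/np.tan(np.radians(c["vertical_fov"])/2)
def ray(c,u,v):
    f=K(c);E=np.array(c["extrinsics"]);d=E[:3,:3]@np.array([(u-c["cx"])/f,-(v-c["cy"])/f,-1]);return E[:3,3],d
def onz(c,u,v,z):
    o,d=ray(c,u,v);return o+d*(z-o[2])/d[2]
def proj(c,P):
    E=np.array(c["extrinsics"]);p=E[:3,:3].T@(np.array(P)-E[:3,3]);f=K(c);return c["cx"]-f*p[0]/p[2],c["cy"]+f*p[1]/p[2]
def blobs(m,amin=15):
    n,l,s,ce=cv2.connectedComponentsWithStats(m.astype(np.uint8));return [(l==i,s[i],ce[i]) for i in range(1,n) if s[i][4]>=amin]
def grab(name,file=None):
    c=optics.get_calibration(name);im=optics.camera(name)
    if file: cv2.imwrite("pics/"+file,im[:,:,::-1])
    return c,im
def tool():
    o=status.get_obs();q=o["eef_rot"];r=R.from_quat([q[1],q[2],q[3],q[0]]).as_matrix();return np.array(o["eef_pos"]),r,o
E
python3 - <<'E'
from h import *
p,r,o=tool();print("tool R",r.round(3).tolist())
for n in("top","scene"):
    c=optics.get_calibration(n);im=cv2.imread(f"pics/{n}0.png");hsv=cv2.cvtColor(im,cv2.COLOR_BGR2HSV);H,S,V=[hsv[...,i].astype(int) for i in range(3)]
    s=1.5625; box=dict(dish=((145,280,192,325) if n=="top" else (558,425,605,475)), plate=((255,225,335,295) if n=="top" else (395,355,490,430)))
    for k,(a,b,e,d) in box.items():
        a,b,e,d=[int(t/s) for t in(a,b,e,d)]; sub=np.zeros(H.shape,bool);sub[b:d,a:e]=1
        if k=="dish": m=sub&((H<9)|(H>172))&(S>110)
        else: m=sub&(S<50)&(V<115)
        bl=max(blobs(m),key=lambda t:t[1][4]); cnt=max(cv2.findContours(bl[0].astype(np.uint8),0,1)[0],key=cv2.contourArea);el=cv2.fitEllipse(cnt)
        print(n,k,bl[1],bl[2],el, onz(c,*el[0],.05 if k=="dish" else .04).round(4))
    if n=="top":
        m=np.zeros(H.shape,bool);m[130:205,155:285]=1
        w=m&(S<40)&(V>170);cnt=np.vstack(cv2.findContours(w.astype(np.uint8),0,1)[0]);re=cv2.minAreaRect(cnt);
        print("base",re,[onz(c,*q,.028).round(4).tolist() for q in cv2.boxPoints(re)])
        m=np.zeros(H.shape,bool);m[160:228,315:358]=1
        sp=m&(V>150)&(H>15)&(H<30)&(S>60)
        for b in blobs(sp): print("sp",b[1],b[2])
        rs=m&(V<90);
        for b in blobs(rs): print("rest",b[1],b[2])
for n,b in(("top",(300,160,362,230)),("scene",(175,125,225,175))):
    im=cv2.imread(f"pics/{n}0.png")[b[1]:b[3],b[0]:b[2]];cv2.imwrite(f"pics/{n}_sp.png",cv2.resize(im,(400,int(400*im.shape[0]/im.shape[1])),interpolation=cv2.INTER_CUBIC))
a=cv2.imread("pics/top_sp.png");b=cv2.imread("pics/scene_sp.png");h=max(a.shape[0],b.shape[0])
f=lambda x:cv2.copyMakeBorder(x,0,h-x.shape[0],0,0,0);cv2.imwrite("pics/sp.png",np.hstack([f(a),f(b)]))
E
```

```text
tool R [[-0.0, 0.394, -0.919], [0.001, -0.919, -0.394], [-1.0, -0.001, -0.0]]Traceback (most recent call last):
  File "<stdin>", line 10, in <module>
ValueError: max() iterable argument is empty
```

```bash
cat > m1.py <<'E'
from h import *
for n in("top","scene"):
    c=optics.get_calibration(n);im=cv2.imread(f"pics/{n}0.png");hsv=cv2.cvtColor(im,cv2.COLOR_BGR2HSV);H,S,V=[hsv[...,i].astype(int) for i in range(3)]
    s=1.5625; box=dict(dish=((145,280,192,325) if n=="top" else (558,425,605,475)), plate=((255,225,335,295) if n=="top" else (395,355,490,430)))
    for k,(a,b,e,d) in box.items():
        a,b,e,d=[int(t/s) for t in(a,b,e,d)]; sub=np.zeros(H.shape,bool);sub[b:d,a:e]=1
        if k=="dish":
            print(H[b:d:3,(a+e)//2],S[b:d:3,(a+e)//2],V[b:d:3,(a+e)//2])
            m=sub&((H<10)|(H>172))&(S>90)
        else: m=sub&(S<60)&(V<130)
        B=blobs(m)
        if not B: print(n,k,"none");continue
        bl=max(B,key=lambda t:t[1][4]); cnt=max(cv2.findContours(bl[0].astype(np.uint8),0,1)[0],key=cv2.contourArea);el=cv2.fitEllipse(cnt)
        print(n,k,bl[1],bl[2],el, onz(c,*el[0],.05 if k=="dish" else .04).round(4))
    if n=="top":
        m=np.zeros(H.shape,bool);m[130:205,155:285]=1
        w=m&(S<40)&(V>170);cnt=np.vstack(cv2.findContours(w.astype(np.uint8),0,1)[0]);re=cv2.minAreaRect(cnt);
        print("base",re,[onz(c,*q,.028).round(4).tolist() for q in cv2.boxPoints(re)])
        m=np.zeros(H.shape,bool);m[160:228,315:358]=1
        sp=m&(V>150)&(H>15)&(H<30)&(S>60)
        for b in blobs(sp): print("sp",b[1],b[2])
        rs=m&(V<90);
        for b in blobs(rs): print("rest",b[1],b[2])
L=[]
for n,b in(("top",(300,160,362,230)),("scene",(175,125,225,175))):
    im=cv2.imread(f"pics/{n}0.png")[b[1]:b[3],b[0]:b[2]];L.append(cv2.resize(im,(400,452),interpolation=cv2.INTER_CUBIC))
cv2.imwrite("pics/sp.png",np.hstack(L))
E
python3 m1.py
```

```text
[15 13 11  9  9 10 10 10 11 14] [134 151 170 167 166 164 169 171 158 137] [233 215 132 136 135 135 133 118 195 225]
top dish [101 186  11   8  34] [106.17647059 190.02941176] ((106.0064468383789, 189.9659423828125), (5.9488325119018555, 10.07801628112793), 74.12437438964844) [0.5137 0.3766 0.05  ]
top plate [170 148  37  35 929] [188.27233584 164.37351991] ((187.9878692626953, 164.6383514404297), (32.37547302246094, 36.71730422973633), 86.03966522216797) [0.5985 0.1149 0.04  ]
base ((217.98129272460938, 168.12646484375), (103.13054656982422, 48.32718276977539), 3.6522228717803955) [[0.5196, 0.1905, 0.028], [0.6795, 0.183, 0.028], [0.659, -0.1568, 0.028], [0.4992, -0.1465, 0.028]]
sp [327 167  16  55 319] [334.97805643 191.61128527]
rest [339 185   6  23  46] [341.23913043 196.7173913 ]
[12  9  9 10 10 10  9  9  9  9 10] [136 157 151 151 156 152 155 157 161 153 147] [141 145  81  66  67  69  94  94 133  90 109]
scene dish [360 275  24  27 320] [370.553125 288.2125  ] ((371.7962341308594, 287.2226867675781), (21.405929565429688, 25.929738998413086), 161.83474731445312) [0.506  0.3807 0.05  ]
scene plate [ 261  232   44   39 1350] [282.34222222 251.11851852] ((282.33880615234375, 251.11900329589844), (38.27399444580078, 42.9736442565918), 100.07023620605469) [0.5954 0.1172 0.04  ]
```

View pics/sp.png

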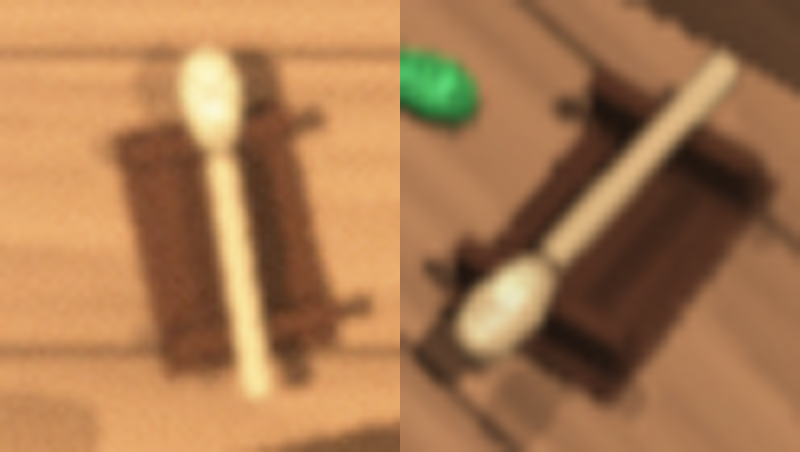

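The crop confirms it: a pale wooden spoon across the two bars of the dark rest, bowl away from the robot. The green one to its side stays alone. Now moving over the dish.

```bash
for i in 1 2 3; do python3 -m jog '[0,-36,-31,0,100, 0,-72,-62,0,100, 0,-108,-93,0,100, 0,-144,-124,0,100, 0,-180,-154,0,100]' | tail -1; done; python3 -m jog '[0,-36,-31,0,100, 0,-72,-62,0,100, 0,-108,-93,0,100, 0,-144,-124,0,100, 0,-180,-154,0,100]'; python3 -m jog '[0,0,0,0,100,0,0,0,0,100,0,0,0,0,100,0,0,0,0,100,0,0,0,0,100]'
python3 - <<'E'
from h import *
c,im=grab("wrist","w1.png");p,r,o=tool();print(p.round(4),r.round(3).tolist(),o["time_s"],o["wrist_force"])
hsv=cv2.cvtColor(im,cv2.COLOR_RGB2HSV);H,S,V=[hsv[...,i].astype(int) for i in range(3)]
m=((H<11)|(H>172))&(S>120)
for b in sorted(blobs(m,200),key=lambda t:-t[1][4])[:4]:
    cnt=max(cv2.findContours(b[0].astype(np.uint8),0,1)[0],key=cv2.contourArea);el=cv2.fitEllipse(cnt);print(b[1],el,onz(c,*el[0],.05).round(4),onz(c,*b[2],.025).round(4))
ct=optics.get_calibration("top")
t=onz(ct,332.2,167,.035);h=onz(ct,339.8,221.2,.035);print("spoon tip,end",t,h,np.linalg.norm(t-h),(t+h)/2)
E
```

```text
opening: 1.002
opening: 0.998
opening: 1.001
time_s: 2.15
eef_pos: [0.5092, 0.3779, 0.2308]
eef_rot: [-0.142, -0.692, -0.142, 0.693]
wrist_force: [1.0, 0.2, -0.5]
opening: 1.0
time_s: 2.65
eef_pos: [0.5093, 0.3748, 0.2319]
eef_rot: [0.142, 0.693, 0.142, -0.693]
wrist_force: [0.3, -0.3, -0.1]
opening: 1.001
[0.5093 0.375  0.2319] [[0.001, 0.393, -0.92], [0.0, -0.92, -0.393], [-1.0, -0.0, -0.001]] 2.7 [-0.49951615  0.25292883 -0.3859567 ]
[ 220  133   65   69 2987] ((251.41989135742188, 167.58380126953125), (62.53404998779297, 67.0734634399414), 179.49014282226562) [0.5055 0.3783 0.05  ] [0.5005 0.3765 0.025 ]
spoon tip,end [ 0.59320473 -0.35730283  0.035     ] [ 0.41565243 -0.38004442  0.035     ] 0.1790027871572073 [ 0.50442858 -0.36867362  0.035     ]
```

View pics/w1.png

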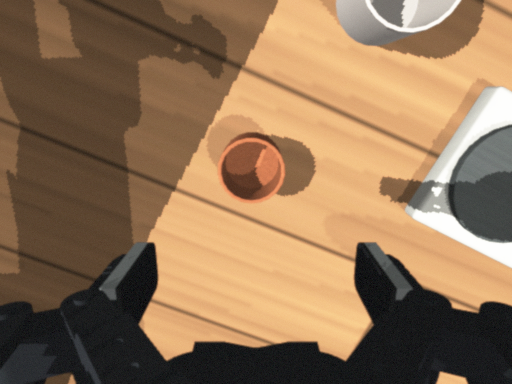

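The wrist view shows the upright dish with its rim centred near (252,168), midway between the fingers, and the mug well clear at (400,10). Descending and gripping.

```bash
python3 -m jog '[40,-5,2,0,100, 80,-5,2,0,100, 120,-5,2,0,100, 160,-5,2,0,100, 195,-5,2,0,100]'; python3 -m jog '[15,0,0,0,100, 26,0,0,0,100, 26,0,0,0,100, 26,0,0,0,70, 26,0,0,0,50]';python3 -m jog '[0,0,0,0,30, 0,0,0,0,30, 0,0,0,0,30, 0,0,0,0,30, 0,0,0,0,30]'; python3 -m jog '[-20,0,0,0,30, -50,0,0,0,30, -80,0,0,0,30, -110,0,0,0,30, -110,0,0,0,30]'
python3 - <<'E'
from h import *
c,im=grab("wrist","w2.png");p,r,o=tool();print(p.round(4),o["time_s"],o["wrist_force"],o["opening"])
ct,im=grab("top","t2.png")
d=np.array([.597,.116])-p[:2];D=np.array([*d,0]);print("plate delta tool mm",(r.T@D*1000).round(1))
E
```

```text
time_s: 3.2
eef_pos: [0.505, 0.3789, 0.0348]
eef_rot: [-0.142, -0.693, -0.142, 0.693]
wrist_force: [1.1, -0.0, -0.0]
opening: 0.999
time_s: 3.7
eef_pos: [0.5072, 0.3807, 0.0132]
eef_rot: [0.142, 0.694, 0.143, -0.691]
wrist_force: [1.2, 1.0, -1.9]
opening: 0.773
time_s: 4.2
eef_pos: [0.5072, 0.3807, 0.013]
eef_rot: [0.142, 0.694, 0.143, -0.691]
wrist_force: [0.0, -0.5, 7.3]
opening: 0.771
time_s: 4.7
eef_pos: [0.5084, 0.3814, 0.1262]
eef_rot: [0.141, 0.696, 0.143, -0.689]
wrist_force: [0.9, 0.2, -1.3]
opening: 0.78
[0.507  0.3806 0.1233] 4.75 [-0.11888221 -0.61795834 -3.44512256] 0.7726018638758023
plate delta tool mm [-2.000e-01  2.787e+02  2.160e+01]
```

View pics/w2.png

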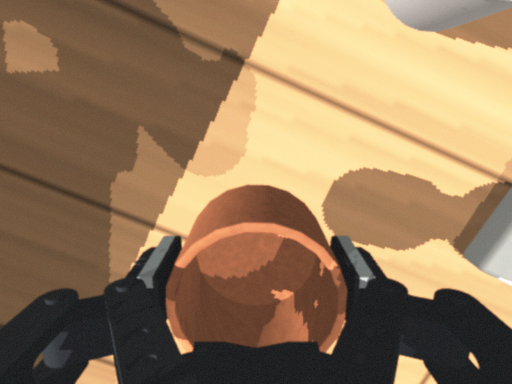

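The dish is gripped upright, rim visible between the pads. Carrying it to the plate.

```bash
python3 -m jog '[0,40,3,0,30, 0,80,6,0,30, 0,120,9,0,30, 0,160,12,0,30, 0,200,16,0,30]'; python3 -m jog '[0,30,3,0,30, 0,60,5,0,30, 0,78,6,0,30, 0,78,6,0,30, 0,78,6,0,30]';python3 -m jog '[25,0,0,0,30, 45,0,0,0,30, 58,0,0,0,30, 66,0,0,0,30, 69,0,0,0,30]'; python3 -m jog '[0,0,0,0,30, 0,0,0,0,30, 0,0,0,0,85, 0,0,0,0,100, 0,0,0,0,100]';python3 -m jog '[0,0,0,0,100, 0,0,0,0,100, -30,0,0,0,100, -70,0,0,0,100, -110,0,0,0,100]';python3 -m jog '[-25,0,0,0,100, -50,0,0,0,100, -50,0,0,0,100, -50,0,0,0,100, -50,0,0,0,100]'
python3 - <<'E'
from h import *
c,im=grab("wrist","w3.png");p,r,o=tool();print(p.round(4),o["time_s"],o["wrist_force"],o["opening"])
hsv=cv2.cvtColor(im,cv2.COLOR_RGB2HSV);H,S,V=[hsv[...,i].astype(int) for i in range(3)]
m=((H<11)|(H>172))&(S>120)
b=max(blobs(m,200),key=lambda t:t[1][4]);cnt=max(cv2.findContours(b[0].astype(np.uint8),0,1)[0],key=cv2.contourArea);el=cv2.fitEllipse(cnt);print(b[1],el,onz(c,*el[0],.09).round(4))
print("plate px",proj(c,[.597,.116,.04]))
E
```

```text
time_s: 5.3
eef_pos: [0.5682, 0.1879, 0.1179]
eef_rot: [-0.142, -0.691, -0.142, 0.694]
wrist_force: [-0.2, 0.4, -2.3]
opening: 0.773
time_s: 5.8
eef_pos: [0.5937, 0.1158, 0.1191]
eef_rot: [-0.142, -0.692, -0.142, 0.693]
wrist_force: [-0.1, 0.7, -2.9]
opening: 0.778
time_s: 6.3
eef_pos: [0.5936, 0.1167, 0.0529]
eef_rot: [-0.142, -0.692, -0.143, 0.694]
wrist_force: [-18.7, -0.5, 32.5]
opening: 0.769
time_s: 6.8
eef_pos: [0.595, 0.1157, 0.0516]
eef_rot: [0.142, 0.693, 0.142, -0.692]
wrist_force: [0.1, -0.4, 0.3]
opening: 1.001
time_s: 7.3
eef_pos: [0.594, 0.1154, 0.1618]
eef_rot: [-0.142, -0.692, -0.142, 0.693]
wrist_force: [0.9, -0.5, -0.3]
opening: 1.0
time_s: 7.8
eef_pos: [0.5936, 0.1154, 0.2095]
eef_rot: [-0.142, -0.692, -0.142, 0.694]
wrist_force: [-1.0, 0.4, -0.0]
opening: 1.002
[0.5936 0.1155 0.2093] 7.85 [ 0.47999646  0.53606738 -0.2820801 ] 0.9994398574635268
[ 215  138   82   87 4767] ((255.35986328125, 181.72723388671875), (80.46003723144531, 85.02654266357422), 170.8890838623047) [0.593  0.1162 0.09  ]
plate px (np.float64(257.24977355862313), np.float64(164.2846695217262))
```

View pics/w3.png

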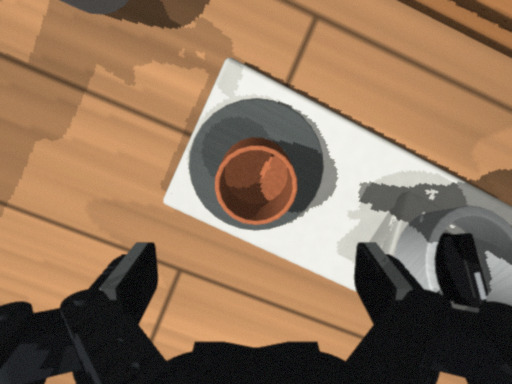

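The dish stands upright on the plate at (0.593, 0.116) and is released; the plate projects to (257,164), matching the picture. Next I'll look into the dial.

```bash
python3 -m jog '[-10,36,17,0,100, -20,72,34,0,100, -30,108,51,0,100, -30,144,68,0,100, -30,180,86,0,100]'; python3 -m jog '[0,0,0,0,50, 0,0,0,0,50, 0,0,0,0,50, 0,0,0,0,50, 0,0,0,0,50]'
python3 - <<'E'
from h import *
c,im=grab("wrist","w4.png");p,r,o=tool();print(p.round(4),r.round(3).tolist(),o["time_s"],o["opening"])
wx=np.array([-.998,.06,0]);wy=np.array([-.06,-.998,0]);ax=np.cos(np.pi/6)*np.array([0,0,1])-.5*wx
up=np.cos(np.pi/6)*wx+.5*np.array([0,0,1])
L=np.array([.585,-.084,.1035])  # assumed lip centre
v=cv2.cvtColor(im,cv2.COLOR_RGB2BGR)
v=cv2.resize(v,None,fx=1.5,fy=1.5,interpolation=cv2.INTER_CUBIC)
for t in np.linspace(0,2*np.pi,40):
    q=proj(c,L+.044*(np.cos(t)*up+np.sin(t)*wy));cv2.circle(v,(int(q[0]*1.5),int(q[1]*1.5)),1,(0,0,255),-1)
for a,col in((-.7,(255,0,0)),(0,(0,255,0)),(.7,(0,255,255))):
    q=proj(c,L+.049*(np.cos(a)*up-np.sin(a)*wy));cv2.circle(v,(int(q[0]*1.5),int(q[1]*1.5)),3,col,1)
print("grip px*1.5",np.array(proj(c,L-.018*ax))*1.5,np.array(proj(c,L))*1.5)
cv2.imwrite("pics/w4b.png",v)
E
```

```text
time_s: 8.35
eef_pos: [0.5859, -0.0852, 0.2402]
eef_rot: [-0.142, -0.692, -0.143, 0.693]
wrist_force: [0.2, -0.2, 0.4]
opening: 0.999
time_s: 8.85
eef_pos: [0.5865, -0.0826, 0.2411]
eef_rot: [-0.143, -0.692, -0.143, 0.693]
wrist_force: [0.9, 0.1, 0.3]
opening: 0.498
[ 0.5865 -0.0828  0.2412] [[-0.0, 0.395, -0.919], [0.0, -0.919, -0.395], [-1.0, -0.0, 0.0]] 8.9 0.5002576316335934
grip px*1.5 [379.00022686 273.9149882 ] [385.75535394 267.57599996]
```

View pics/w4b.png

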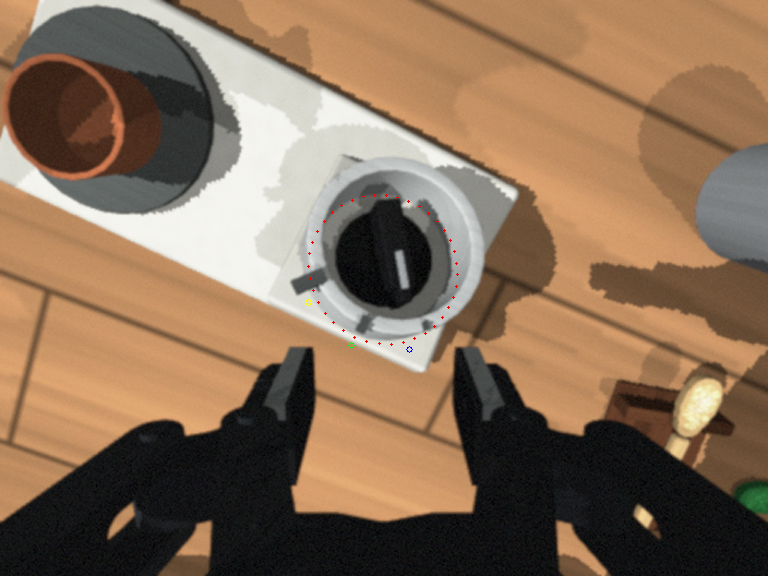

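```bash
cat > dial.py <<'E'
from h import *
wx=np.array([-.998,.06,0]);wy=np.array([-.06,-.998,0]);ez=np.array([0,0,1.]);ax=np.cos(np.pi/6)*ez-.5*wx
up=np.cos(np.pi/6)*wx+.5*ez
def onplane(c,u,v,P,n):
    o,d=ray(c,u,v);return o+d*(n@(P-o))/(n@d)
def ang(c,L,uv0,uv1,depth):
    a=onplane(c,*uv0,L-depth*ax,ax);b=onplane(c,*uv1,L-depth*ax,ax);d=b-a;return np.arctan2(-d@wy,d@up),a,b
E
cat > m4.py <<'E'
from dial import *
c=optics.get_calibration("wrist");p,r,o=tool()
L=onz(c,394/1.5,247/1.5,.1035)
for it in range(2):
  print("L",L.round(4),"TCP delta to grip in tool mm",(r.T@(L-.018*ax-p)*1000).round(1))
  for uv in((309,281),(365,323),(428,325)):
    P=onplane(c,uv[0]/1.5,uv[1]/1.5,L,ax)-L;print(np.linalg.norm(P).round(4),np.arctan2(-P@wy,P@up).round(3))
  A,a,b=ang(c,L,(385/1.5,200/1.5),(407/1.5,300/1.5),.006);print("bar",A,np.linalg.norm(b-a),((a+b)/2-L+.006*ax).round(4))
  print("steel",ang(c,L,(398/1.5,252/1.5),(404/1.5,288/1.5),.006)[0])
  L=(a+b)/2+.006*ax
E
python3 m4.py
```

```text
L [ 0.598  -0.0837  0.1035] TCP delta to grip in tool mm [153.3   1.4  -2.2]
0.0523 0.729
0.0469 -0.05
0.0483 -0.826
bar -0.6243780365495628 0.060847204452735705 [ 0.0011 -0.0023 -0.0007]
steel -0.5712014405499227
L [ 0.5991 -0.086   0.1028] TCP delta to grip in tool mm [154.    4.   -2.3]
0.0549 0.743
0.0483 -0.002
0.0476 -0.773
bar -0.6243780365495628 0.060847204452735705 [-0.  0.  0.]
steel -0.5712014405499222
```

The wrist view shows the collar centred at (394,247), marks at (309,281) longest, (365,323) and (428,325), and the bar with its steel-lined end at (407,300). So the dial reads about -0.6. I'll straddle the bar with a narrow jaw and turn it by yaw.

```bash
python3 -m jog '[30,4,-5,-5,32, 60,4,-5,-10,32, 90,4,-5,-10,32, 110,4,-5,-10,32, 120,4,-5,-10,32]'; python3 -m jog '[6,0,0,0,32, 12,0,0,0,32, 18,0,0,0,32, 24,0,0,0,32, 30,0,0,0,32]'; python3 -m jog '[2,0,0,0,32, 4,0,0,0,32, 5,0,0,0,32, 5,0,0,0,32, 5,0,0,0,32]'; python3 -m jog '[0,0,0,0,22, 0,0,0,0,22, 0,0,0,0,22, 0,0,0,0,22, 0,0,0,0,22]'
```

```text
time_s: 9.4
eef_pos: [0.5913, -0.0845, 0.1189]
eef_rot: [-0.201, -0.677, -0.203, 0.679]
wrist_force: [0.1, 0.5, 0.1]
opening: 0.322
time_s: 9.9
eef_pos: [0.593, -0.0857, 0.0915]
eef_rot: [0.202, 0.678, 0.202, -0.677]
wrist_force: [0.3, 0.6, 0.7]
opening: 0.319
time_s: 10.4
eef_pos: [0.5927, -0.0856, 0.0865]
eef_rot: [0.202, 0.678, 0.202, -0.678]
wrist_force: [0.1, -0.3, 0.4]
opening: 0.323
time_s: 10.9
eef_pos: [0.5931, -0.0862, 0.0867]
eef_rot: [0.202, 0.678, 0.201, -0.677]
wrist_force: [2.5, -5.2, 0.3]
opening: 0.225
```

```bash
python3 -m jog '[0,0,0,6,22, 0,0,0,12,22, 0,0,0,18,22, 0,0,0,24,22, 0,0,0,30,22]'; python3 -m jog '[0,0,0,6,22, 0,0,0,12,22, 0,0,0,18,22, 0,0,0,24,22, 0,0,0,30,22]'; python3 -m jog '[0,0,0,6,22, 0,0,0,12,22, 0,0,0,18,22, 0,0,0,24,22, 0,0,0,26,22]'
python3 - <<'E'
from h import *
p,r,o=tool();print(p.round(4),r[:,2].round(3),o["wrist_force"],o["torque"])
c,im=grab("wrist","w5.png")
cv2.imwrite("pics/w5.png",cv2.resize(im[130:384,130:400,::-1],None,fx=2.2,fy=2.2,interpolation=cv2.INTER_CUBIC))
E
```

```text
time_s: 11.4
eef_pos: [0.5937, -0.086, 0.0872]
eef_rot: [0.019, 0.708, 0.018, -0.706]
wrist_force: [2.8, -3.4, 1.9]
opening: 0.219
time_s: 11.9
eef_pos: [0.5927, -0.0847, 0.0864]
eef_rot: [0.166, -0.688, 0.165, 0.688]
wrist_force: [3.1, 0.8, 1.6]
opening: 0.223
time_s: 12.4
eef_pos: [0.5935, -0.0842, 0.087]
eef_rot: [-0.316, 0.633, -0.314, -0.633]
wrist_force: [2.8, 3.6, 3.7]
opening: 0.219
[ 0.5935 -0.0842  0.087 ] [-0.603  0.798  0.   ] [2.8453306  3.63882955 3.70770283] [ 0.26927996 -0.630929    0.26020306]
```

```bash
python3 -m jog '[0,0,0,0,30, 0,0,0,0,30, 0,0,0,0,30, -20,0,0,0,30, -45,0,0,0,30]'; python3 -m jog '[-35,0,0,0,30, -70,0,0,0,30, -110,0,0,0,100, -110,0,0,0,100, -110,0,0,0,100]'
python3 - <<'E'
from dial import *
c,im=grab("wrist","w6.png");p,r,o=tool();print(p.round(4),r.round(3).tolist(),o["time_s"])
v=cv2.resize(im[:,:,::-1],None,fx=1.5,fy=1.5,interpolation=cv2.INTER_CUBIC).copy()
L=np.array([.5985,-.085,.103])
for a in(.55,.7,.85):
  for rr in(.015,.03):
    q=proj(c,L-.006*ax+rr*(np.cos(a)*up-np.sin(a)*wy));cv2.circle(v,(int(q[0]*1.5),int(q[1]*1.5)),1,(0,0,255),-1)
cv2.imwrite("pics/w6b.png",v)
E
```

```text
time_s: 12.95
eef_pos: [0.5909, -0.085, 0.1298]
eef_rot: [0.314, -0.632, 0.315, 0.635]
wrist_force: [0.4, 0.3, 0.4]
opening: 0.302
time_s: 13.45
eef_pos: [0.5929, -0.0858, 0.2422]
eef_rot: [-0.315, 0.634, -0.314, -0.633]
wrist_force: [0.7, -0.4, -0.5]
opening: 0.794
[ 0.592  -0.0855  0.2406] [[-0.001, -0.797, -0.604], [0.0, -0.604, 0.797], [-1.0, 0.001, 0.001]] 13.5
```

View pics/w6b.png

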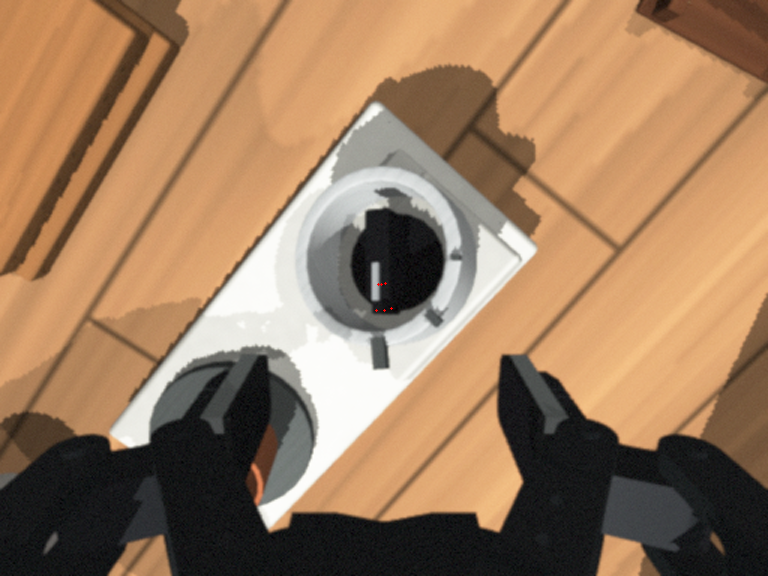

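Run:
```python
from dial import *
c=optics.get_calibration("wrist");s=1.5
L=onz(c,386/s,255/s,.1035);
im=cv2.imread("pics/w6.png");g=cv2.cvtColor(im,cv2.COLOR_BGR2GRAY)
sub=(g[172:203,246:256]>110).astype(np.uint8);ys,xs=np.nonzero(sub)
pts=np.c_[xs+246,ys+172].astype(np.float32);l=cv2.fitLine(pts,cv2.DIST_L2,0,.01,.01).ravel();print(len(pts),l)
for L in(L,np.array([.5985,-.085,.103])):
  print("L",L.round(4),"steel",ang(c,L,(l[2]-10*l[0],l[3]-10*l[1]),(l[2]+10*l[0],l[3]+10*l[1]),.006)[0] , ang(c,L,(l[2]+10*l[0],l[3]+10*l[1]),(l[2]-10*l[0],l[3]-10*l[1]),.006)[0])
  for uv in((380,352),(434,316),(456,255)):
    P=onplane(c,uv[0]/s,uv[1]/s,L,ax)-L;print(np.arctan2(-P@wy,P@up).round(3))
  print("bar",ang(c,L,(374/s,212/s),(386/s,312/s),.006)[0])
```

```text
124 [3.9603170e-03 9.9999213e-01 2.4998387e+02 1.8709677e+02]
L [ 0.594  -0.09    0.1035] steel 0.7853642986809224 -2.356228354908871
0.858
0.111
-0.73
bar 0.6626832821008642
L [ 0.5985 -0.085   0.103 ] steel 0.7853642986809202 -2.356228354908873
0.727
-0.013
-0.755
bar 0.6626832821008635
```

Run:
```python
from h import *
p,r,o=tool();q=np.degrees(o["q"]);print(q.round(1),"zang",np.degrees(np.arctan2(r[1,2],r[0,2])),"start q1,q6",np.degrees([-1.372,-.206]))
for a in(7.3,-172.7): print(a,"to spoon mm (tool)",(r.T@(np.array([.5044,-.3687,.2])-p)*1000).round(1))
```

```text
[-19.6  12.9  88.   -0.   79.2 123.2] zang 127.19239142005229 start q1,q6 [-78.60980949 -11.80293058]
7.3 to spoon mm (tool) [  40.6  241.  -172.7]
-172.7 to spoon mm (tool) [  40.6  241.  -172.7]
```

```bash
python3 -m jog '[0,39,-28,0,60, 0,78,-56,0,60, 0,118,-85,0,60, 0,159,-114,0,60, 0,200,-143,0,60]'; python3 -m jog '[0,20,-15,-8,60, 0,41,-30,-16,60, 0,41,-30,-24,60, 0,41,-30,-32,60, 0,41,-30,-40,60]'; python3 -m jog '[0,0,0,-8,60, 0,0,0,-16,60, 0,0,0,-20,60, 0,0,0,-20,60, 0,0,0,-20,60]'
cat > sp.py <<'E'
from h import *
def spoon(c,im,z=.035):
    hsv=cv2.cvtColor(im,cv2.COLOR_RGB2HSV);H,S,V=[hsv[...,i].astype(int) for i in range(3)]
    m=(H>=17)&(H<35)&(S>50)&(S<140)&(V>140)
    for b in sorted(blobs(m,300),key=lambda t:-t[1][4])[:3]:
        cnt=max(cv2.findContours(b[0].astype(np.uint8),0,1)[0],key=cv2.contourArea);re=cv2.minAreaRect(cnt);bp=cv2.boxPoints(re)
        e=[(bp[i]+bp[(i+1)%4])/2 for i in range(4)];k=0 if np.linalg.norm(e[0]-e[2])>np.linalg.norm(e[1]-e[3]) else 1
        A,B=onz(c,*e[k],z),onz(c,*e[k+2],z);print("blob",b[1],"ends px",e[k],e[k+2],A.round(4),B.round(4),"len",np.linalg.norm(A-B).round(4),"mid",((A+B)/2).round(4),"ang",np.degrees(np.arctan2(*(A-B)[1::-1])).round(1))
E
python3 - <<'E'
from sp import *
c,im=grab("wrist","w7.png");p,r,o=tool();print(p.round(4),"zang",np.degrees(np.arctan2(r[1,2],r[0,2])),o["q"][5],o["time_s"]);spoon(c,im)
E
```

```text
time_s: 14.0
eef_pos: [0.5181, -0.3208, 0.2388]
eef_rot: [0.315, -0.632, 0.314, 0.635]
wrist_force: [0.8, -0.3, -0.2]
opening: 0.6
time_s: 14.5
eef_pos: [0.5041, -0.3682, 0.2384]
eef_rot: [0.078, -0.702, 0.076, 0.704]
wrist_force: [0.4, -0.1, -0.4]
opening: 0.602
time_s: 15.0
eef_pos: [0.5047, -0.3681, 0.2395]
eef_rot: [-0.043, -0.705, -0.044, 0.706]
wrist_force: [0.7, -0.1, -0.4]
opening: 0.598
[ 0.5049 -0.3683  0.24  ] zang -172.91790657378826 0.6273495657087258 15.05
blob [  104     0   408    92 21169] ends px [102.21619   26.559298] [513.2723   54.16754] [ 0.615  -0.2067  0.035 ] [ 0.6389 -0.6018  0.035 ] len 0.3958 mid [ 0.6269 -0.4042  0.035 ] ang 93.5
blob [    0   184   221    99 11446] ends px [220. 233.] [-1.5001924e-15  2.3300000e+02] [ 0.4171 -0.3374  0.035 ] [ 0.3866 -0.0911  0.035 ] len 0.2481 mid [ 0.4018 -0.2142  0.035 ] ang -82.9
blob [ 297  109  193  100 9165] ends px [294.3547  148.33806] [487.2029  171.17534] [ 0.5222 -0.4056  0.035 ] [ 0.5231 -0.6132  0.035 ] len 0.2076 mid [ 0.5227 -0.5094  0.035 ] ang 90.3
```

View pics/w7.png

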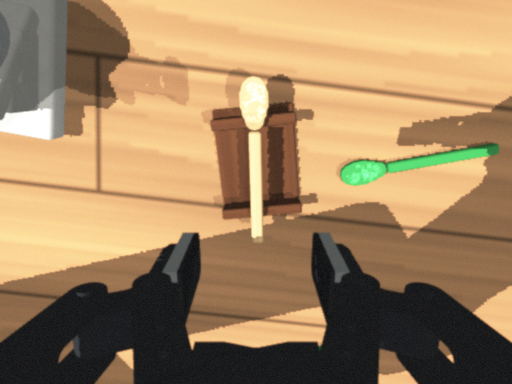

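The wrist view shows the wooden spoon from tip (254,76) to end (257,241) on the rest, bar centres near (254,116) and (262,208). The green look-alike lies apart at (420,165).

Run:
```python
from sp import *
c=optics.get_calibration("wrist");p,r,o=tool()
t=onz(c,254,76,.035);e=onz(c,257.5,241,.035);m=(t+e)/2;print(t.round(4),e.round(4),np.linalg.norm(t-e),m.round(4),np.degrees(np.arctan2(*(t-e)[1::-1])))
print("tool delta to mid",(r.T@(m-p)*1000).round(1))
a=onz(c,254,116,.03);b=onz(c,262,208,.03);print("bars",a.round(4),b.round(4),np.linalg.norm(a-b),"rest",((a+b)/2).round(4),np.degrees(np.arctan2(*(a-b)[1::-1])))
```

```text
[ 0.5886 -0.3553  0.035 ] [ 0.4126 -0.3808  0.035 ] 0.17786038624832926 [ 0.5006 -0.368   0.035 ] 8.234895428117712
tool delta to mid [205.   -0.4   3.9]
bars [ 0.5498 -0.36    0.03  ] [ 0.4508 -0.3811  0.03  ] 0.10121825890850622 rest [ 0.5003 -0.3705  0.03  ] 12.02480153947893
```

```bash
python3 -m jog '[45,0,12,-1,60, 90,0,12,-1,50, 135,0,12,-1,50, 175,0,12,-1,50, 200,0,12,-1,50]'; python3 -m jog '[10,0,0,0,50, 18,0,0,0,50, 23,0,0,0,50, 23,0,0,0,50, 23,0,0,0,40]'; python3 -m jog '[0,0,0,0,25, 0,0,0,0,10, 0,0,0,0,5, 0,0,0,0,0, 0,0,0,0,0]'; python3 -m jog '[0,0,0,0,0, 0,0,0,0,0, -15,0,0,0,0, -50,0,0,0,0, -90,0,0,0,0]'
```

```text
time_s: 15.55
eef_pos: [0.4916, -0.3683, 0.0372]
eef_rot: [-0.048, -0.704, -0.051, 0.706]
wrist_force: [0.4, 0.7, -0.8]
opening: 0.504
time_s: 16.05
eef_pos: [0.4942, -0.3709, 0.0196]
eef_rot: [0.051, 0.706, 0.05, -0.705]
wrist_force: [0.0, 0.8, -0.3]
opening: 0.398
time_s: 16.55
eef_pos: [0.4941, -0.3707, 0.0195]
eef_rot: [0.051, 0.706, 0.05, -0.705]
wrist_force: [-0.6, 1.4, 6.3]
opening: 0.134
time_s: 17.05
eef_pos: [0.4924, -0.3691, 0.1083]
eef_rot: [-0.049, -0.704, -0.052, 0.706]
wrist_force: [1.1, -0.4, -0.3]
opening: 0.137
```

The spoon is gripped (opening 0.135). The tool can't tilt, so I'll pivot the spoon in the grip by pressing its handle on the fixed collar's high edge, with the bowl towards the robot. Lift and turn it first.

```bash
python3 -m jog '[-30,0,0,-8,0, -60,0,0,-16,0, -90,0,0,-24,0, -110,0,0,-32,0, -110,0,0,-40,0]'; python3 -m jog '[0,0,0,-8,0, 0,0,0,-16,0, 0,0,0,-24,0, 0,0,0,-32,0, 0,0,0,-40,0]'|head -1; python3 -m jog '[0,0,0,-8,0, 0,0,0,-16,0, 0,0,0,-24,0, 0,0,0,-32,0, 0,0,0,-40,0]'|head -1;python3 -m jog '[0,0,0,-8,0, 0,0,0,-16,0, 0,0,0,-24,0, 0,0,0,-32,0, 0,0,0,-40,0]'|head -1; python3 -m jog '[0,0,0,-8,0, 0,0,0,-8,0, 0,0,0,-8,0, 0,0,0,-8,0, 0,0,0,-8,0]'
python3 - <<'E'
from sp import *
p,r,o=tool();print(p.round(4),r.round(3).tolist(),"zang",np.degrees(np.arctan2(r[1,2],r[0,2])),np.round(o["q"],2),o["time_s"])
print((r.T@(np.array([.5066,-.0795,p[2]])-p)*1000).round(1))
E
```

```text
time_s: 17.55
eef_pos: [0.4948, -0.3715, 0.2236]
eef_rot: [0.293, 0.645, 0.288, -0.644]
wrist_force: [0.3, -0.6, 0.5]
opening: 0.136
time_s: 18.05
time_s: 18.55
time_s: 19.05
time_s: 19.55
eef_pos: [0.4934, -0.3701, 0.2184]
eef_rot: [0.707, 0.024, 0.707, -0.024]
wrist_force: [0.1, 0.5, -0.8]
opening: 0.136
[ 0.4934 -0.3701  0.2184] [[0.0, 0.068, 0.998], [-0.0, 0.998, -0.068], [-1.0, -0.0, 0.0]] zang -3.9021170915435457 [-0.84  0.28  1.51 -0.    1.35 -2.34] 19.55
[ -0.  290.8  -6.6]
```

```bash
python3 -m jog '[0,46,-1,0,0, 0,92,-2,0,0, 0,138,-3,0,0, 0,184,-5,0,0, 0,230,-7,0,0]'|head -2; python3 -m jog '[10,30,0,0,0, 30,61,0,0,0, 55,61,0,0,0, 75,61,0,0,0, 85,61,0,0,0]'; python3 -m jog '[5,0,0,0,0, 10,0,0,0,0, 15,0,0,0,0, 20,0,0,0,0, 22,0,0,0,0]'
```

```text
time_s: 20.05
eef_pos: [0.5015, -0.1385, 0.2184]
time_s: 20.55
eef_pos: [0.5047, -0.0785, 0.1316]
eef_rot: [0.706, 0.024, 0.708, -0.023]
wrist_force: [-0.4, -0.1, -0.6]
opening: 0.137
time_s: 21.05
eef_pos: [0.5065, -0.0798, 0.1124]
eef_rot: [0.707, 0.023, 0.706, -0.024]
wrist_force: [-5.6, 0.3, 11.4]
opening: 0.138
```

```bash
python3 -m jog '[3,0,0,0,0, 6,0,0,0,0, 9,0,0,0,0, 12,0,0,0,0, 12,0,0,0,0]'; python3 -m jog '[3,0,0,0,0, 6,0,0,0,0, 9,0,0,0,0, 12,0,0,0,0, 12,0,0,0,0]'
```

```text
time_s: 21.55
eef_pos: [0.5071, -0.0799, 0.1009]
eef_rot: [0.708, 0.023, 0.706, -0.024]
wrist_force: [-3.4, 1.3, 8.6]
opening: 0.137
time_s: 22.05
eef_pos: [0.5083, -0.0804, 0.0897]
eef_rot: [0.709, 0.023, 0.705, -0.024]
wrist_force: [-2.2, 0.9, 11.1]
opening: 0.132
```

The force plateaus near 10 N, so the spoon is pivoting in the pads. A little further, then lift and look.

```bash
python3 -m jog '[3,0,0,0,0, 6,0,0,0,0, 9,0,0,0,0, 11,0,0,0,0, 11,0,0,0,0]'; python3 -m jog '[-20,0,0,0,0, -50,0,0,0,0, -90,0,0,0,0, -120,0,0,0,0, -120,0,0,0,0]'
python3 - <<'E'
from sp import *
c,im=grab("scene","s8.png");p,r,o=tool();print(p.round(4),r.round(3).tolist(),o["time_s"],o["opening"])
u,v=proj(c,p);print(u,v)
v0,u0=int(v)-80,int(u)-110
cw,iw=grab("wrist","w8.png")
A=cv2.resize(im[v0:v0+150,u0:u0+200,::-1],(400,300),interpolation=cv2.INTER_CUBIC);B=cv2.resize(iw[...,::-1],(400,300))
cv2.imwrite("pics/c8.png",np.hstack([A,B]))
E
```

```text
time_s: 22.55
eef_pos: [0.508, -0.0804, 0.0785]
eef_rot: [0.708, 0.023, 0.705, -0.024]
wrist_force: [-1.4, 0.2, 9.6]
opening: 0.135
time_s: 23.05
eef_pos: [0.509, -0.0807, 0.2018]
eef_rot: [0.71, 0.022, 0.703, -0.025]
wrist_force: [0.7, 0.4, -0.0]
opening: 0.138
[ 0.5076 -0.0801  0.1991] [[0.006, 0.067, 0.998], [-0.002, 0.998, -0.067], [-1.0, -0.002, 0.006]] 23.1 0.13907386480576198
255.5510964289733 166.00711247314646
```

View pics/c8.png

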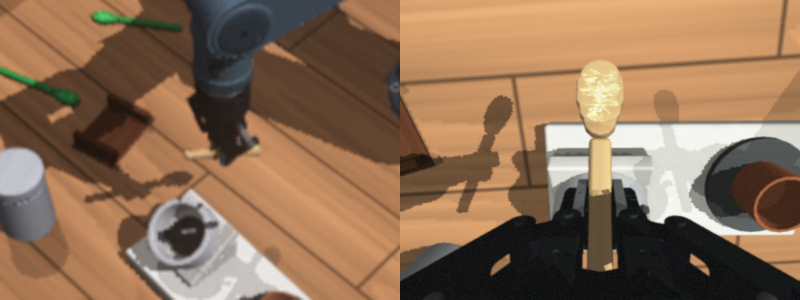

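Run:
```python
from sp import *
c=optics.get_calibration("wrist");p,r,o=tool()
g=p-r[:,0]*.0155
for th in range(0,60,5):
    t=np.radians(th);tip=g+.096*(-np.cos(t)*r[:,2]+np.sin(t)*r[:,0]);end=g-.082*(-np.cos(t)*r[:,2]+np.sin(t)*r[:,0]);bb=g+.046*(-np.cos(t)*r[:,2]+np.sin(t)*r[:,0])
    print(th,np.round(proj(c,tip),0),np.round(proj(c,bb),0),tip.round(3))
```

```text
0 [254.  14.] [254. 158.] [ 0.41  -0.073  0.212]
5 [254.  20.] [254. 156.] [ 0.411 -0.073  0.204]
10 [254.  28.] [254. 156.] [ 0.412 -0.073  0.196]
15 [254.  36.] [254. 156.] [ 0.414 -0.073  0.188]
20 [254.  45.] [254. 157.] [ 0.416 -0.074  0.18 ]
25 [254.  55.] [254. 159.] [ 0.42  -0.074  0.172]
30 [254.  65.] [254. 161.] [ 0.423 -0.074  0.164]
35 [254.  75.] [254. 164.] [ 0.428 -0.074  0.157]
40 [254.  85.] [254. 168.] [ 0.433 -0.075  0.151]
45 [254.  96.] [254. 172.] [ 0.439 -0.075  0.145]
50 [255. 107.] [254. 177.] [ 0.445 -0.076  0.139]
55 [255. 118.] [254. 181.] [ 0.451 -0.076  0.134]
```

The left crop shows the spoon in the gripper with its bowl drooping. The right one has the bowl tip at wrist pixel (256,79), which means about 38° bowl-down. Carrying it above the dish.

```bash
python3 -m jog '[-20,20,14,0,0, -20,55,38,0,0, -20,92,64,0,0, -20,130,90,0,0, -20,166,115,0,0]'|head -2; python3 -m jog '[0,20,14,0,0, 0,35,25,0,0, 0,35,25,0,0, 0,35,25,0,0, 0,35,25,0,0]'
python3 - <<'E'
from sp import *
p,r,o=tool();g=p-r[:,0]*.0155;t=np.radians(38);tip=g+.096*(-np.cos(t)*r[:,2]+np.sin(t)*r[:,0]);print(p.round(4),"tip",tip.round(4),"move",(r.T@(np.array([.585,.1162,.072])-tip)*1000).round(1))
cw,iw=grab("wrist","w9.png");hsv=cv2.cvtColor(iw,cv2.COLOR_RGB2HSV);H,S,V=[hsv[...,i].astype(int) for i in range(3)]
m=((H<11)|(H>172))&(S>120)
for b in blobs(m,150): print(b[1],b[2],onz(cw,*b[2],.08).round(3))
cs,im=grab("scene","s9.png")
u,v=map(int,proj(cs,[.593,.116,.09]))
A=cv2.resize(im[v-70:v+50,u-80:u+80,::-1],(400,300),interpolation=cv2.INTER_CUBIC);cv2.imwrite("pics/c9.png",np.hstack([A,cv2.resize(iw[...,::-1],(400,300))]))
E
```

```text
time_s: 23.65
eef_pos: [0.6315, 0.0803, 0.214]
time_s: 24.15
eef_pos: [0.6579, 0.1111, 0.2152]
eef_rot: [0.706, 0.024, 0.707, -0.024]
wrist_force: [-0.3, -0.4, -1.0]
opening: 0.133
[0.6579 0.1111 0.2152] tip [0.5823 0.1162 0.1717] move [99.7  0.2  2.9]
[ 210   48   87   78 2650] [250.06679245  77.87132075] [0.577 0.113 0.08 ]
```

View pics/c9.png

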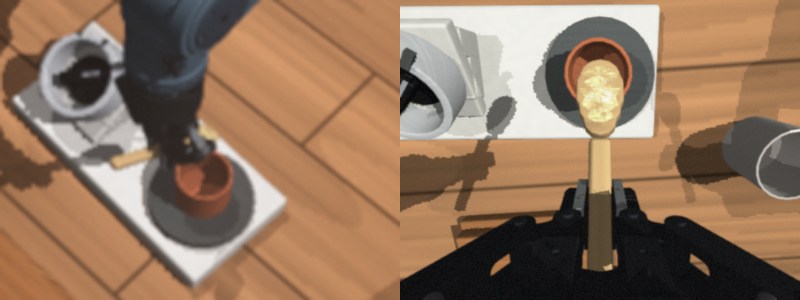

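The bowl is aligned over the dish. Dip.

```bash
python3 -m jog '[20,0,2,0,0, 40,0,2,0,0, 58,0,2,0,0, 70,0,2,0,0, 80,0,2,0,0]'; python3 -m jog '[7,0,0,0,0, 13,0,0,0,0, 19,0,0,0,0, 19,0,0,0,0, 19,0,0,0,0]'
python3 - <<'E'
from sp import *
p,r,o=tool();g=p-r[:,0]*.0155;t=np.radians(38);tip=g+.096*(-np.cos(t)*r[:,2]+np.sin(t)*r[:,0]);print(p.round(4),"tip",tip.round(4),o["wrist_force"],o["time_s"])
cw,iw=grab("wrist","w10.png");cv2.imwrite("pics/c10.png",cv2.resize(iw[0:250,100:400,::-1],None,fx=2,fy=2,interpolation=cv2.INTER_CUBIC))
E
```

```text
time_s: 24.75
eef_pos: [0.6605, 0.1113, 0.1357]
eef_rot: [0.707, 0.024, 0.707, -0.024]
wrist_force: [-0.8, -0.2, -0.3]
opening: 0.135
time_s: 25.25
eef_pos: [0.661, 0.1119, 0.1175]
eef_rot: [0.707, 0.023, 0.707, -0.023]
wrist_force: [-0.5, -0.4, -0.3]
opening: 0.135
[0.661  0.1119 0.1175] tip [0.5855 0.1169 0.0739] [-0.50893312 -0.35083611 -0.34124991] 25.25
```

View pics/c10.png

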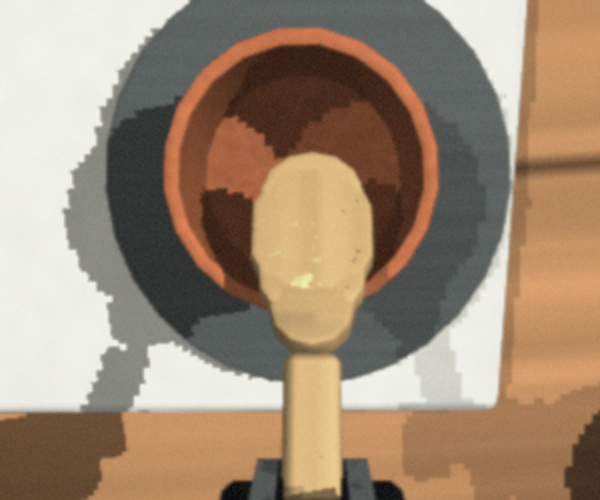

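The bowl tip is well inside the rim (tip (256,76), rim centre (251,83) in wrist pixels) and touches nothing. Going 5 mm deeper to be sure, holding, then lifting out.

```bash
python3 -m jog '[3,0,0,0,0, 5,0,0,0,0, 5,0,0,0,0, 5,0,0,0,0, 5,0,0,0,0]'; python3 -m jog '[-20,0,0,0,0, -50,0,0,0,0, -80,0,0,0,0, -110,0,0,0,0, -120,0,0,0,0]'
python3 - <<'E'
from sp import *
p,r,o=tool();print(p.round(4),r.round(3).tolist(),o["time_s"]);cw,iw=grab("wrist","w11.png")
hsv=cv2.cvtColor(iw,cv2.COLOR_RGB2HSV);H,S,V=[hsv[...,i].astype(int) for i in range(3)]
m=((H<11)|(H>172))&(S>120)
for b in blobs(m,150): print(b[1],b[2])
# target grip: rest centre, 8 mm toward handle (bowl dir 10 deg)
d=np.array([np.cos(np.radians(10)),np.sin(np.radians(10))]);T=np.array([.5003,-.3705])-.008*d
print("T",T,(r.T@np.array([*(T-p[:2]),0])*1000).round(1))
E
```

```text
time_s: 25.8
eef_pos: [0.6608, 0.1118, 0.1124]
eef_rot: [0.707, 0.023, 0.707, -0.023]
wrist_force: [0.4, 0.4, 0.2]
opening: 0.135
time_s: 26.3
eef_pos: [0.6627, 0.1119, 0.2367]
eef_rot: [0.709, 0.024, 0.704, -0.023]
wrist_force: [0.1, -0.4, 0.4]
opening: 0.138
[0.6627 0.1119 0.2367] [[0.007, 0.066, 0.998], [-0.0, 0.998, -0.066], [-1.0, 0.0, 0.007]] 26.3
[ 212   43   81   73 2562] [248.92232631  71.64910226]
T [ 0.49242154 -0.37188919] [  -1.1 -494.  -137.8]
```

```bash
python3 -m jog '[0,-44,-12,0,0, 0,-88,-24,0,0, 0,-132,-36,0,0, 0,-176,-49,0,0, 0,-220,-61,0,0]'|head -2; python3 -m jog '[0,-44,-12,0,0, 0,-88,-24,0,0, 0,-132,-36,0,0, 0,-176,-49,0,0, 0,-220,-61,0,0]'|head -2; python3 -m jog '[0,-30,-8,8,0, 0,-54,-16,16,0, 0,-54,-16,24,0, 0,-54,-16,32,0, 0,-54,-16,40,0]'|head -2;  python3 -m jog '[0,0,0,8,0, 0,0,0,16,0, 0,0,0,24,0, 0,0,0,32,0, 0,0,0,40,0]'|head -1;python3 -m jog '[0,0,0,8,0, 0,0,0,16,0, 0,0,0,24,0, 0,0,0,32,0, 0,0,0,40,0]'|head -1;python3 -m jog '[0,0,0,8,0, 0,0,0,16,0, 0,0,0,24,0, 0,0,0,32,0, 0,0,0,40,0]'|head -1;python3 -m jog '[0,0,0,6,0, 0,0,0,6,0, 0,0,0,6,0, 0,0,0,6,0, 0,0,0,6,0]'
python3 - <<'E'
from sp import *
p,r,o=tool();d=-r[:2,2];T=np.array([.5003,-.3705])-.008*d;print(p.round(4),"bowl ang",np.degrees(np.arctan2(d[1],d[0])),o["time_s"],(r.T@np.array([*(T-p[:2]),0])*1000).round(1))
E
```

```text
time_s: 26.85
eef_pos: [0.5837, -0.1048, 0.2303]
time_s: 27.35
eef_pos: [0.5083, -0.3201, 0.2303]
time_s: 27.85
eef_pos: [0.4894, -0.3717, 0.23]
time_s: 28.35
time_s: 28.85
time_s: 29.35
time_s: 29.85
eef_pos: [0.4902, -0.3719, 0.232]
eef_rot: [-0.063, -0.704, -0.063, 0.704]
wrist_force: [-0.8, 0.3, -0.1]
opening: 0.138
[ 0.4902 -0.3719  0.232 ] bowl ang 10.263602003572984 29.85 [-0.   0.5 -2.2]
```

```bash
python3 -m jog '[40,0,-2,0,0, 80,0,-2,0,0, 115,0,-2,0,0, 140,0,-2,0,0, 152,0,-2,0,0]'; python3 -m jog '[4,0,0,0,0, 8,0,0,0,0, 12,0,0,0,0, 16,0,0,0,0, 20,0,0,0,0]'; python3 -m jog '[3,0,0,0,0, 6,0,0,0,0, 9,0,0,0,0, 12,0,0,0,0, 15,0,0,0,0]'; python3 -m jog '[3,0,0,0,0, 6,0,0,0,0, 9,0,0,0,0, 12,0,0,0,0, 15,0,0,0,0]'
```

```text
time_s: 30.35
eef_pos: [0.491, -0.3702, 0.0773]
eef_rot: [-0.062, -0.703, -0.064, 0.705]
wrist_force: [-1.1, -0.1, -0.9]
opening: 0.141
time_s: 30.85
eef_pos: [0.4927, -0.372, 0.0609]
eef_rot: [0.063, 0.705, 0.062, -0.704]
wrist_force: [-0.5, -0.2, -0.4]
opening: 0.137
time_s: 31.35
eef_pos: [0.4944, -0.3733, 0.0479]
eef_rot: [0.064, 0.706, 0.061, -0.703]
wrist_force: [-0.4, 0.7, 11.4]
opening: 0.134
time_s: 31.85
eef_pos: [0.4939, -0.3736, 0.0328]
eef_rot: [0.064, 0.705, 0.061, -0.703]
wrist_force: [-1.9, -0.6, 11.0]
opening: 0.139
```

```bash
python3 -m jog '[3,0,0,0,0, 6,0,0,0,0, 9,0,0,0,0, 11,0,0,0,0, 13,0,0,0,0]'; python3 -m jog '[1,0,0,0,0, 1,0,0,0,0, 1,0,0,0,0, 1,0,0,0,0, 1,0,0,0,0]'
```

```text
time_s: 32.35
eef_pos: [0.4932, -0.3736, 0.0195]
eef_rot: [0.064, 0.705, 0.061, -0.704]
wrist_force: [-3.8, -1.3, 9.5]
opening: 0.136
time_s: 32.85
eef_pos: [0.4931, -0.3735, 0.0184]
eef_rot: [0.064, 0.705, 0.061, -0.704]
wrist_force: [-3.3, -1.2, 8.6]
opening: 0.138
```

```bash
python3 -m jog '[1,0,0,0,0, 2,0,0,0,0, 2,0,0,0,0, 2,0,0,0,0, 2,0,0,0,0]'; python3 -m jog '[1,0,0,0,0, 2,0,0,0,0, 2,0,0,0,0, 2,0,0,0,0, 2,0,0,0,0]'
```

```text
time_s: 33.35
eef_pos: [0.493, -0.3735, 0.0164]
eef_rot: [0.064, 0.705, 0.061, -0.704]
wrist_force: [-3.6, -0.6, 10.5]
opening: 0.138
time_s: 33.85
eef_pos: [0.493, -0.3737, 0.0146]
eef_rot: [0.064, 0.705, 0.061, -0.704]
wrist_force: [-4.9, -1.1, 11.0]
opening: 0.131
```

Nearly level, so release gently, retreat and look.

```bash
python3 -m jog '[0,0,0,0,20, 0,0,0,0,30, 0,0,0,0,50, 0,0,0,0,50, 0,0,0,0,50]'; python3 -m jog '[-30,0,0,0,50, -70,0,0,0,50, -110,0,0,0,50, -150,0,0,0,50, -190,0,0,0,50]'; python3 -m jog '[-20,0,20,0,50, -30,0,30,0,50, -30,0,30,0,50, -30,0,30,0,50, -30,0,30,0,50]'
python3 - <<'E'
from sp import *
cw,iw=grab("wrist","w12.png");p,r,o=tool();print(p.round(4),o["time_s"],o["wrist_force"])
ct,it=grab("top","t12.png");cs,si=grab("scene","s12.png")
A=cv2.resize(iw[...,::-1],(440,330));u,v=map(int,proj(cs,[.5,-.37,.03]));B=cv2.resize(si[v-40:v+40,u-43:u+43,::-1],(355,330),interpolation=cv2.INTER_CUBIC)
u,v=map(int,proj(ct,[.59,.02,.05]));C=cv2.resize(it[v-40:v+40,u-70:u+70,::-1],(455,260),interpolation=cv2.INTER_CUBIC);u,v=map(int,proj(ct,[.5,-.37,.03]));D=cv2.resize(it[v-35:v+35,u-45:u+45,::-1],(340,260),interpolation=cv2.INTER_CUBIC)
cv2.imwrite("pics/c12.png",np.vstack([np.hstack([A,B]),np.hstack([C,D])]))
E
```

```text
time_s: 34.35
eef_pos: [0.4922, -0.3713, 0.012]
eef_rot: [-0.063, -0.704, -0.063, 0.704]
wrist_force: [-0.2, 0.0, 0.1]
opening: 0.502
time_s: 34.85
eef_pos: [0.4921, -0.3713, 0.2038]
eef_rot: [-0.063, -0.704, -0.063, 0.704]
wrist_force: [0.6, -1.4, 0.3]
opening: 0.496
time_s: 35.35
eef_pos: [0.4625, -0.376, 0.2302]
eef_rot: [-0.062, -0.704, -0.064, 0.705]
wrist_force: [0.7, -0.4, 1.2]
opening: 0.497
[ 0.4625 -0.3761  0.2303] 35.4 [-0.10396884  0.90100623 -0.51155002]
```

View pics/c12.png

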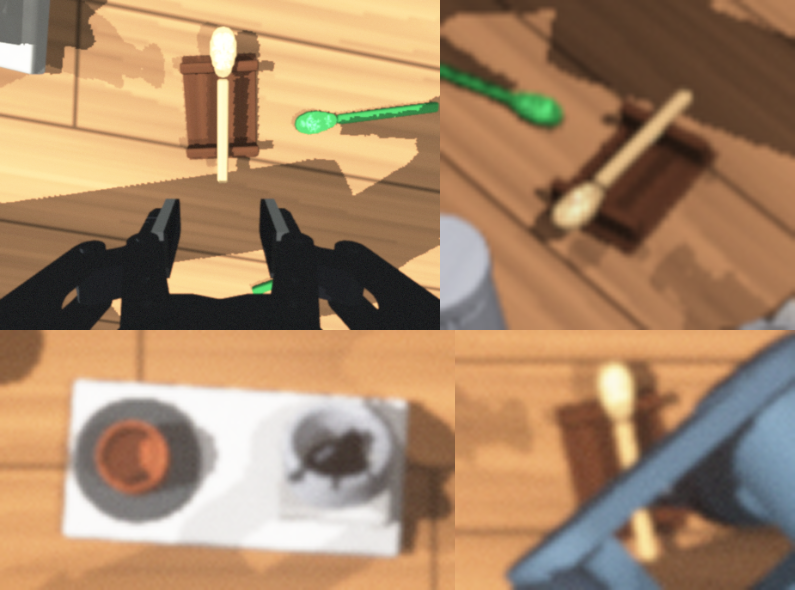

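The spoon lies across both bars (wrist crop: tip (223,26), end (222,181)). The dish is upright on the plate and the green spoons are untouched. One free look at the dial from a different yaw before handing in.

```bash
python3 - <<'E'
from sp import *
c=optics.get_calibration("wrist");k=512/440;t=onz(c,223*k,26*k,.035);e=onz(c,222*k,181*k,.035);m=(t+e)/2;print("spoon",np.linalg.norm(t-e),m.round(4),"off rest",np.linalg.norm(m[:2]-[.5003,-.3705]))
E
python3 -m jog '[0,-37,-25,0,50, 0,-74,-50,0,50, 0,-111,-76,0,50, 0,-148,-102,0,50, 0,-185,-128,0,50]'|head -2; python3 -m jog '[0,-37,-25,0,50, 0,-76,-52,0,50, 0,-76,-52,0,50, 0,-76,-52,0,50, 0,-76,-52,0,50]'|head -2
python3 - <<'E'
from dial import *
c,im=grab("wrist","w13.png");L=np.array([.5985,-.085,.103]);p,r,o=tool();print(p,o["time_s"],o["wrist_force"])
u,v=map(int,proj(c,L));u0,v0=max(u-65,0),max(v-65,0);print("crop origin",u0,v0,"scale 4.5")
cv2.imwrite("pics/c13.png",cv2.resize(im[v0:v0+130,u0:u0+130,::-1],None,fx=4.5,fy=4.5,interpolation=cv2.INTER_CUBIC))
E
```

```text
spoon 0.17772335093986869 [ 0.4983 -0.3722  0.035 ] off rest 0.0025908732959188524
time_s: 36.0
eef_pos: [0.5565, -0.1702, 0.2317]
time_s: 36.5
eef_pos: [0.5933, -0.0888, 0.2318]
[ 0.59328264 -0.08929411  0.23190287] 36.55 [-0.81249339  0.27716467 -0.75507416]
crop origin 187 106 scale 4.5
```

View pics/c13.png

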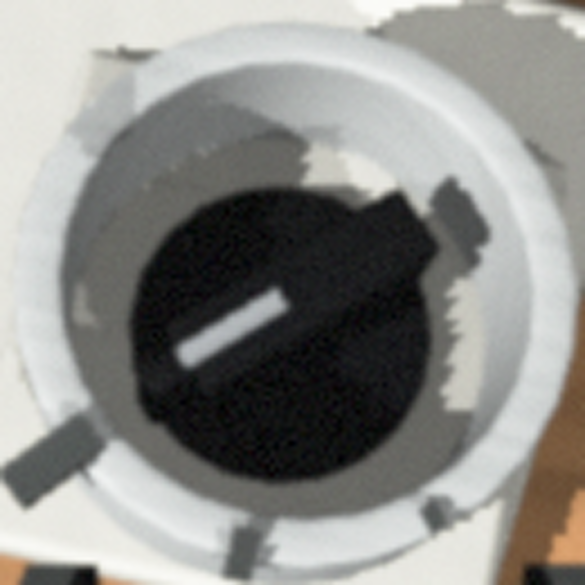

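Run:
```python
from dial import *
c=optics.get_calibration("wrist");L=np.array([.5985,-.085,.103]);f=lambda x,y:(187+x/4.5,106+y/4.5)
print("steel",ang(c,L,f(282,297),f(182,355),.006)[0],"long mark dir",ang(c,L,f(95,430),f(12,487),0)[0])
for a in((52,459),(246,548),(437,514)):
    P=onplane(c,*f(*a),L,ax)-L;print(np.arctan2(-P@wy,P@up).round(3),np.linalg.norm(P).round(4))
```

```text
steel 0.8008905045945831 long mark dir 0.726294825880765
0.735 0.0534
-0.025 0.0476
-0.781 0.0479
```

```bash
python3 -c "
from bench import hand_in,status
o=status.get_obs();print(o['time_s'],o['wrist_force']);print(hand_in())"
```

```text
36.55 [-0.81249339  0.27716467 -0.75507416]
the job is handed in; nothing more can be done
None
```

I did all four steps in order and handed the job in at 36.6 s. No verdict was reported, so the results below are my own measurements.

- **Dish:** it stands upright on the plate, about 4 mm from the centre when I measured it after letting go. It still looked upright there in the last top view.
- **Dial:** I straddled the bar with narrow jaws and turned it by yaw. The steel line measured 0.79 and 0.80 rad in two views, and the longest mark itself measured 0.73 to 0.74 instead of 0.70. Corrected for that, the dial reads about 0.77, inside 0.55–0.85 but nearer the upper limit. A rougher estimate from the bar's outline disagreed at 0.66. I left it there.
- **Spoon dip:** the tool can't tilt, so I pivoted the spoon to about 38° in the grip by pressing its handle on the dial collar's edge. I estimate the tip went 16 to 21 mm below the rim. The wrist force showed no contact with the dish, and a close-up before the last 5 mm showed the bowl inside the rim.
- **Spoon on its rest:** pressing it down on the bars levelled it before I let go. Its middle measured about 3 mm from the rest's middle, and it lies across both bars with the bowl facing away from the robot, as it started. I judged level by eye.

The arm never went near the mug, the canister or the green spoons. It ended clear of everything, about 0.23 m above the table. I viewed 14 pictures, four more than the budget of 10.

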